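# Set the bench pin home and do up its wing screw

### The job

The wooden bench pin has crept out of its slot in the steel bench anvil. Ease it straight back in, without ramming it, until its tail is fully home against the end of the slot, then turn the wing screw clockwise until it is firmly hand-tight on the wood, about thirty degrees past the point where it starts to bite, but not so hard that it crushes the wood. The wings sweep close to the anvil, so keep the gripper from knocking the polished anvil, leave the hammer and the cuff beside it where they lie, and let go of everything at the end.

Things in the scene. Friction and masses are not known exactly. Their poses are not given: they have to be found in the camera images.
- holder: Dark steel pin holder bolted to the bench on a 156 x 116 x 8 mm foot; place and yaw differ each time. Origin on the bench under it, z up, x along the slot towards its closed end and the anvil. The block is 80 mm wide, from x = -45 (slot mouth) to 65 mm; a bridge from 66 to 84 mm height roofs the slot as far as x = 39 mm.
- slot_mouth (a point): Open end of the slot in the block's front face, middle of the slot's floor, 40 mm above the bench; axes as the holder. The slot is 63 mm wide and 26 mm high.
- slot_end (a point): Middle of the slot's closed end, on its floor, 40 mm above the bench, at x = 65 mm of the holder's frame; axes as the holder. The pin is home when its tail is against this end.
- anvil: Bright steel anvil behind the wing screw, one piece with the holder, same origin and axes. Head 82 mm wide, from x = 39 to 99 mm, its top 114 mm above the bench, with a short horn at 95 mm height on to x = 150 mm. Under the head its waist closes the slot at x = 65 mm: the pin's tail comes home against this.
- anvil_face (a point): Middle of the anvil head's upright front face, 100 mm above the bench; axes as the holder. It stands 36 mm from the wing screw's axis, and the wing tips pass it with 8 mm to spare.
- pin: Loose hardwood bench pin, 175 x 60 x 22 mm, about 0.24 kg. Origin at the middle of its underside, 40 mm above the bench; x towards the tail (into the slot), z up. From x = -27.5 to the front end at -87.5 mm its top slopes down to 9 mm thickness; a V notch, 20 mm wide at the front end, runs back to x = -50 mm. In front of the block it overhangs freely.
- pin_tail (a point): Middle of the lower edge of the pin's tail end; axes as the pin. It starts straight in the slot, 12 to 26 mm short of the slot's end, with 1.5 mm play to each side. Left free it slides easily; held askew or tilted it binds.
- pin_front (a point): Middle of the pin's front end, 4.5 mm above its underside; axes as the pin. Each prong beside the notch ends in a flat face, from 10 to 30 mm off the centre line and 40 to 49 mm above the bench: these can be pushed on. 65 mm in front of the block when the pin is home.
- wing: Steel wing screw of the quick clamp, upright through the bridge, 3 mm beyond the holder's origin along the slot. Origin on its axis, level with the bridge top, 84 mm above the bench. Clockwise from above tightens; it keeps its height. It needs 0.2 to 2.8 rad, which cannot be seen, before its foot bites on the pin, and it stays where it is left.
- wing_grip (a point): On the screw's axis at mid height of its two flat ears, 114 mm above the bench; axes as wing. The ears form one upright blade, 9 mm thick along x, 56 mm wide along y, from 15 mm under to 12 mm over this point, on an 8 mm shank; a brass bush 22 mm wide ends 26 mm under this point. Pinch the blade along x.
- foot: Spindle and sprung pressure foot of the wing screw, hidden in the bridge; axes as the holder. A steep thread drives it down 5 mm per rad; how far the foot is screwed out is unknown. Turning takes 0.27 N m against friction; from the bite on each rad adds 53 N on the pin and 0.26 N m. Tight is 16 to 42 N; about 0.14 N m more than loose is right.
- hammer: Loose hammer, 240 mm long, dark wooden handle, steel head, lying to the right of the holder; origin at the middle of its length on the bench.
- cuff: Loose open steel cuff bracelet, about 66 mm across and 22 mm high, lying on its edge to the left of the holder; origin on the bench at its centre.
Mind the look-alikes: they are no part of the job. There is more than one size of the pin; the job needs the smallest.

How it is judged:
On the way, in this order (a step that is already met when the one before it is completed fails the run):
1. the pin's tail is home against the end of the slot, within 3 mm (x of pin_tail in the frame of slot_end above -0.003 m), for 0.2 s.
2. the screw's pressure foot bears on the pin with at least 16 N (contact force between foot and pin above 16 N), for 0.2 s.
At the end, for the whole second after the job is handed in: The pin's tail is within 3 mm of the end of the slot and the pin lies within 3.4 degrees of straight; the screw's foot presses on the pin with 16 to 42 N; both are at rest and let go (x of pin_tail in the frame of slot_end above -0.003 m and angle between the x axis of pin and the x axis of holder, either way round below 0.06 rad and contact force between foot and pin between 16 and 42 N and linear speed of pin below 0.01 m/s and angular speed of wing below 0.05 rad/s); the robot touches nothing.
It fails at once if the wood is crushed: the pressure foot presses on the pin with more than 55 N (contact force between foot and pin above 55 N).
It fails at once if the pin is rammed against the end of the slot with more than 40 N (contact force between pin and anvil above 40 N).
It fails at once if the gripper or arm knocks the polished anvil with more than 6 N (contact force between any of the fingers, the arm and anvil above 6 N).
It fails at once if the hammer is moved more than 30 mm (distance of hammer from where it was at the start of the episode above 0.03 m).
It fails at once if the cuff is moved more than 30 mm (distance of cuff from where it was at the start of the episode above 0.03 m).
It also fails if it takes over 72 s, if anything falls off the work surface, if the arm or the gripper's body presses on something with over 40 N, if the wrist force passes 120 N, or if a joint passes its speed limit or range.

### The arm

A 7-joint arm with a two-finger parallel gripper is mounted at the origin on the work surface. World frame = base frame: x ahead of the robot, y to its left, z up, the work surface at z = 0. Lengths are in m, angles in rad, forces in N, time in s.
With the tool pointing down it reaches from about 0.4 to 0.85 m from the base axis. Payload 10.4 kg.
Tool frame: the origin (TCP) lies midway between the tips of the shut fingers; the grasp point (between the pads) lies 19 mm behind it; x points along the fingers, z is the direction in which the jaws open and shut, and the axes are right-handed (so a half turn about x gives the same grasp; the last joint's range is limited). The gripper opens to 87 mm and grips with 3 to 60 N. Pads are 19 mm wide; open, the fingers measure 117 mm over their backs; the gripper's body (75 mm by 190 mm) begins 51 mm behind the grasp point.
Start: joints at [1.169, 0.332, -0.065, 1.46, 0.022, 1.35, -0.088], TCP at [0.231, -0.581, 0.223] pointing down, gripper open.
Joint ranges: [-2.6, 2.6], [-0.5, 2.12], [-1.47, 1.34], [0.16, 2.42], [-1.27, 4.41], [0.06, 2.06], [-2.6, 2.6]. Speed limits (rad/s): [2.22, 2.22, 2.79, 2.79, 3.14, 3.14, 3.14].

### API

Orientations are given as a unit quaternion [x, y, z, w].
In Python, from bench import read_state, camera, camera_params, close_job gives the robot as it stands.
- The arm moves only by the tool arm_command, never from a script. Its argument "targets" is a list of rows, each a list of 7 numbers: the closure in counts, from 0 (fully open) to 255 (shut), then the shift along the tool's x, y, z in mm, then the turn, a rotation vector about the tool's x, y, z in rad. A call has 1 to 10 rows; each row is the pose to reach, as a shift and turn from the pose commanded when the call began, along the tool's axes at that moment; what a row does not reach only later rows make up. A row lasts 1/10 s, in which the tool goes at most 50 mm and 8.59 degrees, less where a joint would pass 70% of its speed; a pose out of reach is approached as far as the arm can. A call with a gripper value outside its range is refused whole. The fingers move at their own pace and stop on an object; "newtons" is the grip in N (left out, the last holds). Time passes only in rows, so rows that repeat a pose let the fingers close. It gives the time, the measured TCP pose, the force and the opening at its end, in the units of the state.
- read_state(): the state, without advancing time (a new reading comes with each control period).
- camera(name): name is "scene" or "top"; returns the picture (480x640x3 uint8, red, green, blue); there is no depth.
- camera_params(name): a dict with "intrinsics" (3x3 intrinsics, pixels), "xyz" and "orientation" of the camera in the world. Camera axes: x right, y down, z forward; pixel columns grow to the right and rows downward; lengths in m; the calibration is good to about 2 mm. A picture is of the moment at which its call begins. camera_params takes no time and is no camera call.
- close_job(): hands the job in, once; it reports no verdict.
The state is a dict: "time": time; "joint_positions": joint angles; "joint_vel": joint speeds; "joint_torque": joint torques, N m; "ee_pos": TCP position; "eef_rot": TCP orientation; "ft_force": force on the tool from outside, world axes, zero at the start; "torque": the same for the moment, N m; "width": finger opening in m.
Only numpy, scipy, OpenCV 4.12 (cv2) and the standard library are available. Lean on these libraries where they do the work, as an engineer would, in place of code of your own. Each camera call takes 0.05 s, during which the arm holds its last target.

## Working session

There is one attempt and no reset: what is moved stays moved. The work goes in short steps, Python scripts to look and compute and a tool call to move; the robot and the scene stay as the last step left them, time stands still between calls to the robot, and variables do not carry over. Pictures are saved under pics/ and viewed, and the job is handed in when it is done.

Besides the shell and the picture viewer there is one more tool, called in YAML: its name, and indented under it one key for each argument. arm_command: Moves the arm, as the interface text tells. Its arguments: {"type":"object","properties":{"targets":{"type":"array"},"newtons":{"type":"number"}},"required":["targets"]}

```bash
ls; mkdir -p pics; python3 - <<'E'
from bench import *
import cv2
for n in ("scene","top"):
    im=camera(n); cv2.imwrite(f"pics/{n}0.png",im[:,:,::-1]); print(n,camera_params(n))
print(read_state())
E
```

```text
pics
scene {'intrinsics': array([[495.52167707,   0.        , 315.77913321],
       [  0.        , 495.52167707, 236.42208618],
       [  0.        ,   0.        ,   1.        ]]), 'xyz': array([ 1.02846822, -0.41829626,  0.77683584]), 'orientation': array([ 0.84680113,  0.36599014, -0.15413115, -0.35386813])}
top {'intrinsics': array([[528.3436637 ,   0.        , 325.46405218],
       [  0.        , 528.3436637 , 233.70236752],
       [  0.        ,   0.        ,   1.        ]]), 'xyz': array([0.44457234, 0.04543233, 0.98501711]), 'orientation': array([-0.7052358 ,  0.70777748, -0.0229563 ,  0.03415432])}
{'time': 0.1, 'joint_positions': array([ 1.16939945,  0.3327839 , -0.06468143,  1.46080956,  0.02162223,
        1.3498933 , -0.0885258 ]), 'joint_vel': array([ 0.00141139, -0.00163563,  0.0013377 , -0.00159302,  0.00109646,
       -0.00100728,  0.00039308]), 'joint_torque': array([ 1.55733109e-03, -6.24542856e+01,  2.49670947e-02, -3.90714884e+01,
       -6.13512495e-02,  3.65955848e-02,  9.13859435e-05]), 'ee_pos': array([ 0.23098863, -0.580403  ,  0.22187174]), 'eef_rot': array([ 0.39714439,  0.58555453, -0.39671687,  0.58482301]), 'ft_force': array([ 0.62804792,  0.79419017, -0.09707939]), 'torque': array([ 0.00043413, -0.0144349 ,  0.0379919 ]), 'width': 0.08716224733680501}
```

View pics/scene0.png

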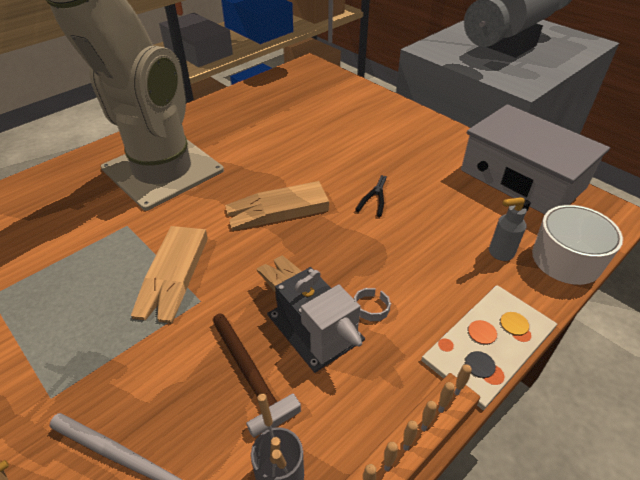

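View pics/top0.png

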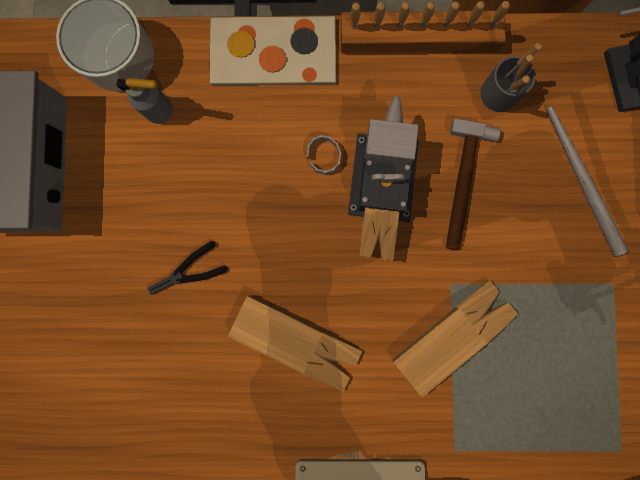

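Candidates for the pin in the top view are (380,235) in the slot, (295,345) loose on the bench and (455,340) loose on the bench. By the description it is the one in the slot, which is also the smallest. In both views the holder's anvil points away from the robot. I'll check this in a close crop.

```bash
python3 - <<'E'
import cv2
a=cv2.imread("pics/top0.png")[90:270,300:510]; cv2.imwrite("pics/topc.png",cv2.resize(a,None,fx=3.3,fy=3.3,interpolation=cv2.INTER_CUBIC))
a=cv2.imread("pics/scene0.png")[240:390,240:410]; cv2.imwrite("pics/scenec.png",cv2.resize(a,None,fx=4,fy=4,interpolation=cv2.INTER_CUBIC))
E
```

```text
(no output)
```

View pics/topc.png

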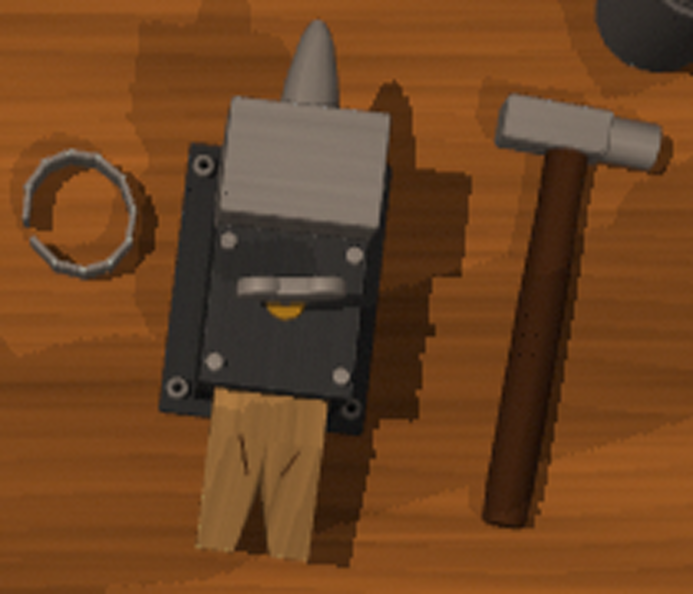

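View pics/scenec.png

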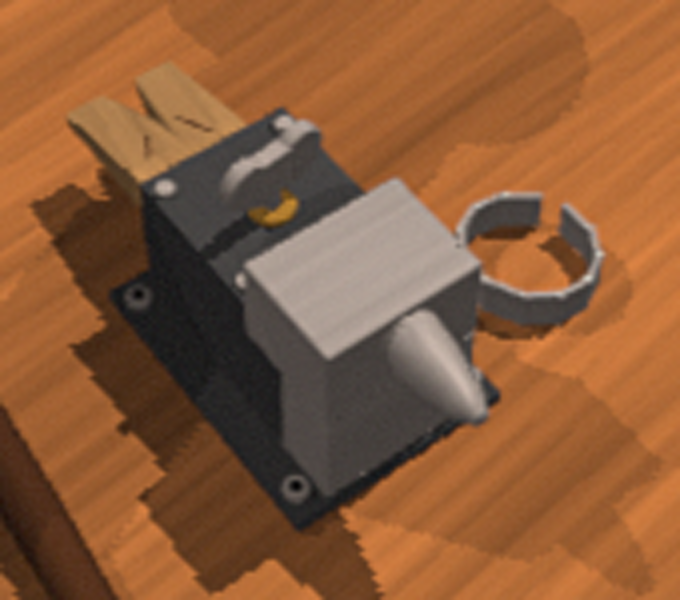

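```bash
cat > h.py <<'E'
import numpy as np
from bench import *
from scipy.spatial.transform import Rotation as R
from scipy.optimize import least_squares
P={n:camera_params(n) for n in("scene","top")}
def proj(n,X):
    p=P[n]; c=R.from_quat(p["orientation"]).inv().apply(np.atleast_2d(X)-p["xyz"]); q=c@p["intrinsics"].T
    return q[:,:2]/q[:,2:]
def back(n,uv,z):
    p=P[n]; d=R.from_quat(p["orientation"]).apply(np.linalg.inv(p["intrinsics"])@[uv[0],uv[1],1.]); 
    return p["xyz"]+d*(z-p["xyz"][2])/d[2]
def T(u,v): return (300+(u-1.15)/3.3,90+(v-1.15)/3.3)
def S(u,v): return (240+(u-1.5)/4,240+(v-1.5)/4)
E
python3 - <<'E'
from h import *
obs=[("top",T(233,98),(99,41,114)),("top",T(389,115),(99,-41,114)),("top",T(219,212),(39,41,114)),("top",T(378,227),(39,-41,114)),
("top",T(197,385),(-45,40,84)),("top",T(357,398),(-45,-40,84)),
("scene",S(245,262),(39,-41,114)),("scene",S(398,180),(39,41,114)),("scene",S(480,265),(99,41,114)),("scene",S(330,358),(99,-41,114)),
("scene",S(280,108),(-45,40,84)),("scene",S(143,185),(-45,-40,84))]
def w(p,X):
    X=np.array(X)/1e3; c,s=np.cos(p[2]),np.sin(p[2]); return np.array([p[0]+c*X[0]-s*X[1],p[1]+s*X[0]+c*X[1],X[2]])
for names in (("top",),("scene",),("top","scene")):
    f=lambda p:np.concatenate([proj(n,w(p,X))[0]-uv for n,uv,X in obs if n in names])
    r=least_squares(f,[.55,-.07,0]); print(names,r.x,np.round(r.fun,1))
p=r.x
c,s=np.cos(p[2]),np.sin(p[2]); Rh=np.array([[c,s],[-s,c]])
inh=lambda X:(Rh@(X[:2]-p[:2])*1e3).round(1)
for q in [(196,548),(234,552),(272,557),(307,562)]: print("pin",inh(back("top",T(*q),.049)))
for q in [(68,118),(100,96),(135,80),(172,62)]: print("pinS",inh(back("scene",S(*q),.049)))
for q in [(238,287),(347,290)]: print("wing",inh(back("top",T(*q),.120)))
for q in [(225,190),(318,130)]: print("wingS",inh(back("scene",S(*q),.12)))
E
```

```text
('top',) [ 0.60534975 -0.04517718 -0.10956071] [-0.9 -0.3  0.5 -0.6 -0.2  0.1  0.5  0.5  1.  -0.3 -0.9  0.6]
('scene',) [ 0.60608316 -0.0452629  -0.12268726] [-0.7  0.6 -0.2 -1.2  1.5 -0.2 -0.5  0.9  0.8 -0.4 -0.9 -0.2]
('top', 'scene') [ 0.60563751 -0.04518335 -0.11536219] [-0.5 -0.6  0.8 -0.6 -0.1 -0.2  0.6  0.5  0.9 -0.6 -1.1  0.5 -0.6  0.5
 -0.3 -1.6  1.5 -0.7 -0.1  0.6  0.4 -0.6 -1.1 -0.2]
pin [-129.    31.4]
pin [-128.9   10.9]
pin [-129.3   -9.6]
pin [-129.9  -28.4]
pinS [-126.7  -30.5]
pinS [-129.6  -10.1]
pinS [-128.3    9.7]
pinS [-127.5   31.4]
wing [ 0.3 27.5]
wing [  4.7 -26.9]
wingS [  6.1 -26.8]
wingS [ 2.6 25.5]
```

```bash
cat >> h.py <<'E'
H=np.array([0.6056,-0.0452]); YAW=-0.115
def hw(x,y,z):
    c,s=np.cos(YAW),np.sin(YAW); return np.array([H[0]+(c*x-s*y)/1e3,H[1]+(s*x+c*y)/1e3,z/1e3])
def goal(pos,jawyaw,st=None):
    st=st or read_state(); Rc=R.from_quat(st["eef_rot"])
    x=np.array([0,0,-1.]); z=np.array([np.cos(jawyaw),np.sin(jawyaw),0]); Rg=R.from_matrix(np.c_[x,np.cross(z,x),z])
    return Rc.inv().apply(pos-st["ee_pos"])*1e3,(Rc.inv()*Rg).as_rotvec()
def stat():
    st=read_state(); M=R.from_quat(st["eef_rot"]).as_matrix(); c,s=np.cos(YAW),np.sin(YAW); d=st["ee_pos"][:2]-H
    print("t",st["time"],"tcp hold",(np.array([[c,s],[-s,c]])@d*1e3).round(1),"z",(st["ee_pos"][2]*1e3).round(1),"xaxis",M[:,0].round(3),"jawyaw",np.arctan2(M[1,2],M[0,2]).round(3),"w",round(st["width"],4),"F",st["ft_force"].round(1),"M",st["torque"].round(3),"q",st["joint_positions"].round(2)); return st
E
python3 - <<'E'
from h import *
st=stat(); print(R.from_quat(st["eef_rot"]).as_matrix().round(3))
p=hw(-150,0,120)
for y in (YAW+np.pi/2,YAW-np.pi/2): print(p,goal(p,y))
E
```

```text
t 0.1 tcp hold [-310.7 -574.7] z 221.9 xaxis [-0.001  0.001 -1.   ] jawyaw -1.192 w 0.0872 F [ 0.6  0.8 -0.1] M [ 0.    -0.014  0.038] q [ 1.17  0.33 -0.06  1.46  0.02  1.35 -0.09]
[[-0.001  0.929  0.37 ]
 [ 0.001  0.37  -0.929]
 [-1.    -0.    -0.001]]
[ 0.45659078 -0.027988    0.12      ] (array([ 102.35228538,  413.89344117, -429.7124052 ]), array([-2.64781562e+00, -5.05316887e-04, -1.55597876e-03]))
[ 0.45659078 -0.027988    0.12      ] (array([ 102.35228538,  413.89344117, -429.7124052 ]), array([ 4.93776556e-01, -1.15131511e-03,  3.73899041e-04]))
```

arm_command:
  targets:
    - [180,60,414,-430,0.494,-0.001,0]
    - [180,60,414,-430,0.494,-0.001,0]
    - [180,60,414,-430,0.494,-0.001,0]
    - [180,60,414,-430,0.494,-0.001,0]
    - [180,60,414,-430,0.494,-0.001,0]
    - [180,60,414,-430,0.494,-0.001,0]
    - [180,60,414,-430,0.494,-0.001,0]
    - [180,60,414,-430,0.494,-0.001,0]
    - [180,60,414,-430,0.494,-0.001,0]
    - [180,60,414,-430,0.494,-0.001,0]
  newtons: 20

```text
time: 1.1
ee_pos: [0.4188, -0.1196, 0.1725]
eef_rot: [-0.528, -0.47, 0.528, -0.471]
ft_force: [0.5, -0.6, -0.3]
width: 0.0268
```

```bash
python3 - <<'E'
from h import *
stat(); print(goal(hw(-155,0,120),YAW-np.pi/2))
E
```

```text
t 1.1 tcp hold [-177.   -95.4] z 172.5 xaxis [ 0.    -0.001 -1.   ] jawyaw -1.686 w 0.0268 F [ 0.5 -0.6 -0.3] M [-0.031 -0.011 -0.053] q [ 0.65 -0.03 -0.46  1.98 -0.01  1.19 -1.5 ]
(array([ 52.39077206,  21.95963008, -95.45258028]), array([-0.00043948,  0.00139537, -0.00046803]))
```

arm_command:
  targets:
    - [180,40,22,-95,0,0.001,0]
    - [180,40,22,-95,0,0.001,0]
    - [180,40,22,-95,0,0.001,0]
    - [180,40,22,-95,0,0.001,0]
    - [180,40,22,-95,0,0.001,0]

```text
time: 1.6
ee_pos: [0.4513, -0.0309, 0.1327]
eef_rot: [-0.528, -0.47, 0.528, -0.47]
ft_force: [0.0, 0.1, -0.3]
width: 0.0254
```

```bash
python3 - <<'E'
from h import *
import cv2
stat(); print(goal(hw(-155,0,24),YAW-np.pi/2))
for n in ("scene","top"): cv2.imwrite(f"pics/{n}1.png",cv2.resize(camera(n)[100:400,200:500,::-1] if n=="top" else camera(n)[150:390,200:440,::-1],None,fx=2,fy=2))
E
```

```text
t 1.6 tcp hold [-155.    -3.5] z 132.7 xaxis [ 0. -0. -1.] jawyaw -1.687 w 0.0254 F [ 0.   0.1 -0.3] M [-0.02  -0.017  0.068] q [ 0.53  0.06 -0.57  1.98  0.04  1.1  -1.75]
(array([ 1.08704369e+02, -4.61095917e-02, -3.54791633e+00]), array([-1.36734253e-03,  4.14269619e-04, -9.32978885e-05]))
```

View pics/scene1.png

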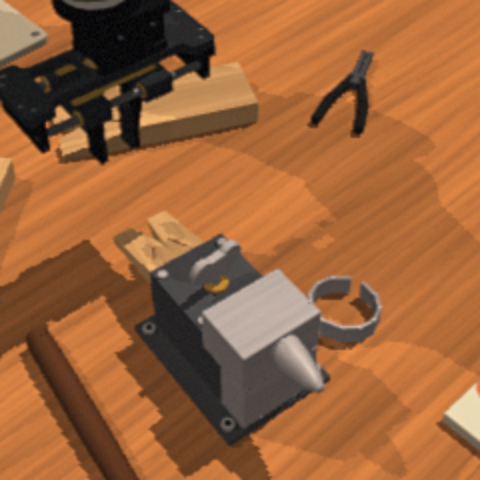

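View pics/top1.png

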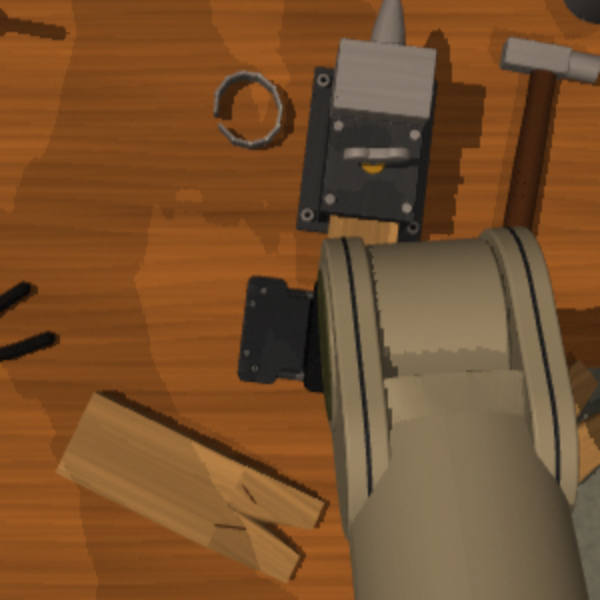

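The scene view shows the fingers ahead of the pin's front end (gripper at crop pixel (110,130), pin front at (130,240)). Next I lower in front of the prongs.

arm_command:
  targets:
    - [180,40,0,-3.5,0,0,0]
    - [180,80,0,-3.5,0,0,0]
    - [180,108,0,-3.5,0,0,0]
    - [180,108,0,-3.5,0,0,0]
    - [180,108,0,-3.5,0,0,0]

```text
time: 2.2
ee_pos: [0.4521, -0.027, 0.0255]
eef_rot: [0.528, 0.47, -0.528, 0.47]
ft_force: [-0.5, 0.5, 1.0]
width: 0.0256
```

```bash
python3 - <<'E'
from h import *
stat(); print(goal(hw(-142,0,24),YAW-np.pi/2))
E
```

```text
t 2.2 tcp hold [-154.6    0.5] z 25.5 xaxis [ 0. -0. -1.] jawyaw -1.687 w 0.0256 F [-0.5  0.5  1. ] M [ 0.052 -0.043  0.05 ] q [ 0.49  0.23 -0.57  2.08  0.16  0.87 -1.86]
(array([ 1.45960664, 12.55761209,  0.48302245]), array([-1.43338725e-03,  3.20739290e-05, -3.39384338e-04]))
```

arm_command:
  targets:
    - [180,0,5,0.5,0,0,0]
    - [180,0,10,0.5,0,0,0]
    - [180,0,13,0.5,0,0,0]
    - [180,0,15,0.5,0,0,0]
    - [180,0,17,0.5,0,0,0]
    - [180,0,19,0.5,0,0,0]
    - [180,0,21,0.5,0,0,0]
    - [180,0,23,0.5,0,0,0]
    - [180,0,25,0.5,0,0,0]

```text
time: 3.1
ee_pos: [0.4767, -0.0296, 0.0246]
eef_rot: [0.528, 0.47, -0.528, 0.47]
ft_force: [-3.2, 1.5, 2.2]
width: 0.0255
```

```bash
python3 - <<'E'
from h import *
import cv2
stat()
cv2.imwrite("pics/scene2.png",cv2.resize(camera("scene")[150:390,200:440,::-1],None,fx=2.5,fy=2.5))
E
```

```text
t 3.1 tcp hold [-129.8    0.7] z 24.6 xaxis [ 0.  0. -1.] jawyaw -1.686 w 0.0255 F [-3.2  1.5  2.2] M [0.092 0.621 0.011] q [ 0.47  0.28 -0.56  2.02  0.19  0.89 -1.87]
```

View pics/scene2.png

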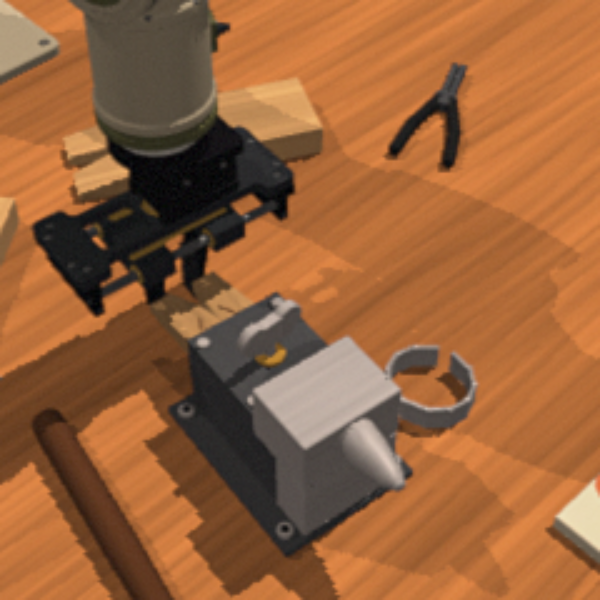

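The two fingers (crop (155,285) and (195,270)) are on the prongs, and the pin slides with about 3.5 N. I continue slowly.

arm_command:
  targets:
    - [180,0,1,0,0,0,0]
    - [180,0,2,0,0,0,0]
    - [180,0,3,0,0,0,0]
    - [180,0,4,0,0,0,0]
    - [180,0,5,0,0,0,0]
    - [180,0,6,0,0,0,0]
    - [180,0,7,0,0,0,0]

```text
time: 3.85
ee_pos: [0.4837, -0.0305, 0.0246]
eef_rot: [0.528, 0.47, -0.528, 0.47]
ft_force: [-3.4, 0.2, 1.5]
width: 0.0254
```

```bash
python3 - <<'E'
from h import *
stat()
E
```

```text
t 3.85 tcp hold [-122.8    0.6] z 24.6 xaxis [ 0. -0. -1.] jawyaw -1.686 w 0.0254 F [-3.4  0.2  1.5] M [ 0.104  0.698 -0.017] q [ 0.47  0.3  -0.55  2.    0.2   0.89 -1.87]
```

arm_command:
  targets:
    - [180,0,0.5,0,0,0,0]
    - [180,0,1,0,0,0,0]
    - [180,0,1.5,0,0,0,0]
    - [180,0,2,0,0,0,0]

```text
time: 4.25
ee_pos: [0.4854, -0.0306, 0.0246]
eef_rot: [-0.528, -0.47, 0.528, -0.47]
ft_force: [-5.8, 0.5, 3.4]
width: 0.0254
```

arm_command:
  targets:
    - [180,0,0.4,0,0,0,0]
    - [180,0,0.8,0,0,0,0]

```text
time: 4.45
ee_pos: [0.4854, -0.0306, 0.0243]
eef_rot: [-0.527, -0.471, 0.528, -0.47]
ft_force: [-8.8, 1.5, 4.1]
width: 0.0255
```

arm_command:
  targets:
    - [180,0,0.4,0,0,0,0]
    - [180,0,0.8,0,0,0,0]

```text
time: 4.65
ee_pos: [0.4855, -0.0306, 0.0241]
eef_rot: [-0.527, -0.471, 0.529, -0.47]
ft_force: [-10.9, 2.0, 5.8]
width: 0.0251
```

arm_command:
  targets:
    - [180,0,0.5,0,0,0,0]
    - [180,0,1,0,0,0,0]
    - [180,0,1,0,0,0,0]
    - [180,0,1,0,0,0,0]

```text
time: 5.05
ee_pos: [0.4855, -0.0306, 0.0238]
eef_rot: [-0.527, -0.472, 0.529, -0.469]
ft_force: [-12.6, 2.2, 6.9]
width: 0.0258
```

```bash
python3 - <<'E'
from h import *
stat()
E
```

```text
t 5.05 tcp hold [-121.     0.7] z 23.8 xaxis [-0.005  0.    -1.   ] jawyaw -1.686 w 0.0258 F [-12.6   2.2   6.9] M [ 0.499  2.812 -0.067] q [ 0.46  0.3  -0.55  1.99  0.2   0.9  -1.88]
```

Contact at about -121 mm with the force rising to 13 N. I back off and check in a picture that the pin is home rather than bound.

arm_command:
  targets:
    - [180,0,-10,0,0,0,0]
    - [180,0,-30,0,0,0,0]
    - [180,-45,-40,0,0,0,0]
    - [180,-90,-40,0,0,0,0]
    - [180,-120,-60,0,0,0,0]
    - [180,-120,-110,0,0,0,0]
    - [180,-120,-150,0,0,0,0]
    - [180,-120,-150,0,0,0,0]

```text
time: 5.85
ee_pos: [0.3361, -0.0142, 0.1447]
eef_rot: [-0.528, -0.469, 0.528, -0.472]
ft_force: [0.3, -0.9, -0.8]
width: 0.0252
```

```bash
python3 - <<'E'
from h import *
import cv2
stat()
a=camera("top"); cv2.imwrite("pics/top3.png",a[:,:,::-1]); cv2.imwrite("pics/top3c.png",cv2.resize(a[90:270,300:510,::-1],None,fx=3.3,fy=3.3,interpolation=cv2.INTER_CUBIC))
a=camera("scene"); cv2.imwrite("pics/scene3c.png",cv2.resize(a[240:390,240:410,::-1],None,fx=4,fy=4,interpolation=cv2.INTER_CUBIC))
E
```

```text
t 5.85 tcp hold [-2.713e+02 -2.000e-01] z 144.7 xaxis [ 0.002 -0.004 -1.   ] jawyaw -1.687 w 0.0252 F [ 0.3 -0.9 -0.8] M [ 0.073  0.006 -0.044] q [ 0.57 -0.27 -0.57  2.22 -0.15  1.15 -1.61]
```

View pics/top3c.png

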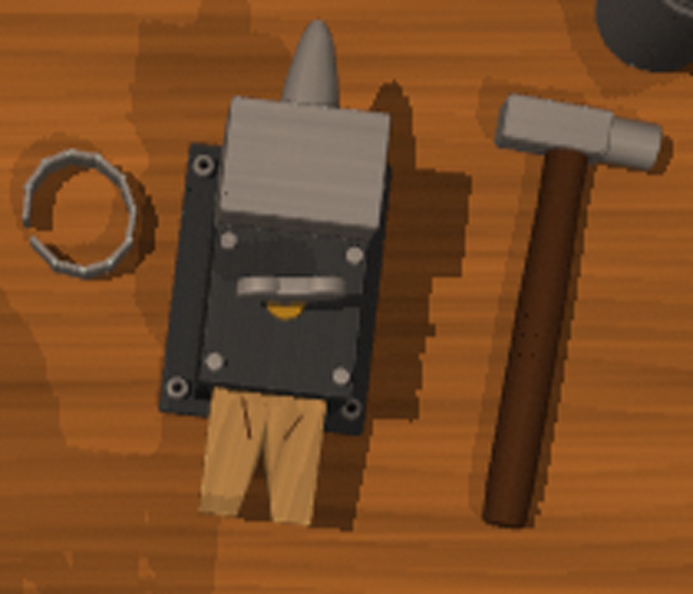

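View pics/scene3c.png

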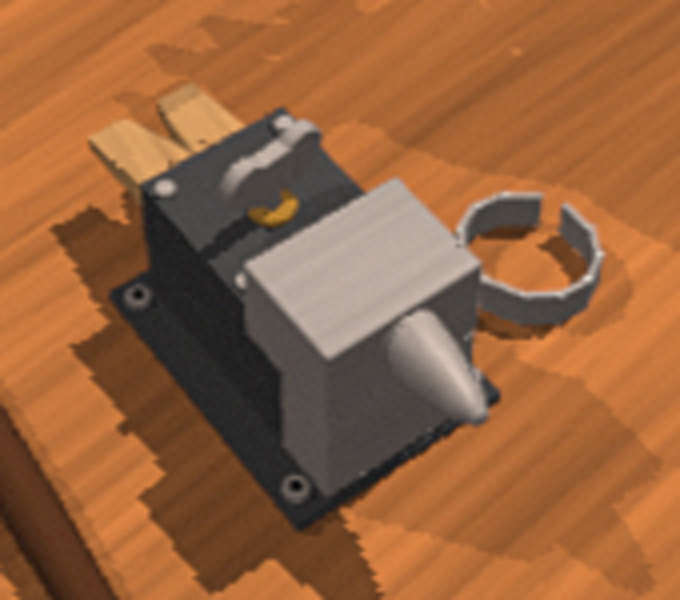

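```bash
python3 - <<'E'
from h import *
c,s=np.cos(YAW),np.sin(YAW)
inh=lambda X:(np.array([[c,s],[-s,c]])@(X[:2]-H)*1e3).round(1)
for q in [(199,513),(236,516),(275,523),(309,526)]: print("pin",inh(back("top",T(*q),.049)))
for q in [(90,140),(122,119),(158,101),(192,84)]: print("pinS",inh(back("scene",S(*q),.049)))
for q in [(197,385),(357,398)]: print("blk",inh(back("top",T(*q),.084)))
for q in [(280,108),(143,185)]: print("blkS",inh(back("scene",S(*q),.084)))
E
```

```text
pin [-110.1   31.8]
pin [-109.5   11.9]
pin [-111.    -9.2]
pin [-110.5  -27.5]
pinS [-108.1  -29.4]
pinS [-110.3   -9.6]
pinS [-109.6   11.2]
pinS [-109.    31.1]
blk [-46.2  41.5]
blk [-43.9 -41.7]
blkS [-44.2  38.6]
blkS [-43.5 -38.6]
```

The pin front measures -110 mm, which is home. Next, the wing.

```bash
python3 - <<'E'
from h import *
print(goal(hw(3,0,190),-.045))
E
```

```text
(array([-43.67379977, 271.03451037,   0.28721294]), array([-1.64120945e+00,  4.64337024e-03, -1.57028175e-03]))
```

arm_command:
  targets:
    - [180,-44,0,0,-0.15,0.004,-0.001]
    - [180,-44,30,0,-0.3,0.004,-0.001]
    - [180,-44,60,0,-0.45,0.004,-0.001]
    - [180,-44,90,0,-0.6,0.004,-0.001]
    - [180,-44,125,0,-0.75,0.004,-0.001]
    - [180,-44,160,0,-0.9,0.004,-0.001]
    - [180,-44,200,0,-1.05,0.004,-0.001]
    - [180,-44,240,0,-1.2,0.004,-0.001]
    - [180,-44,260,0,-1.35,0.004,-0.001]
    - [180,-44,271,0,-1.5,0.004,-0.001]

```text
time: 6.95
ee_pos: [0.611, -0.0452, 0.187]
eef_rot: [0.065, 0.705, -0.062, 0.703]
ft_force: [-1.1, -0.1, -0.2]
width: 0.0255
```

```bash
python3 - <<'E'
from h import *
stat();print(goal(hw(3,0,150),-.045))
E
```

```text
t 6.95 tcp hold [5.3 0.6] z 187.0 xaxis [-0.003  0.004 -1.   ] jawyaw -0.181 w 0.0255 F [-1.1 -0.1 -0.2] M [-0.033 -0.022 -0.036] q [ 0.45  0.39 -0.58  1.52  0.21  1.3  -0.33]
(array([36.97078043, -0.93471701, -2.17037111]), array([-0.1358131 , -0.00326462, -0.00412172]))
```

arm_command:
  targets:
    - [180,20,-1,-2,-0.136,-0.003,-0.004]
    - [180,37,-1,-2,-0.136,-0.003,-0.004]
    - [180,37,-1,-2,-0.136,-0.003,-0.004]
    - [180,37,-1,-2,-0.136,-0.003,-0.004]

```text
time: 7.35
ee_pos: [0.6067, -0.0455, 0.1514]
eef_rot: [0.018, 0.707, -0.018, 0.707]
ft_force: [-0.4, -0.0, 0.7]
width: 0.0254
```

```bash
python3 - <<'E'
from h import *
import cv2
stat();print(goal(hw(3,0,98),-.045))
a=camera("scene"); cv2.imwrite("pics/scene4c.png",cv2.resize(a[220:390,230:420,::-1],None,fx=3.5,fy=3.5,interpolation=cv2.INTER_CUBIC))
E
```

```text
t 7.35 tcp hold [ 1.1 -0.1] z 151.4 xaxis [-0.    -0.001 -1.   ] jawyaw -0.051 w 0.0254 F [-0.4 -0.   0.7] M [-0.021 -0.107  0.047] q [ 0.47  0.41 -0.59  1.57  0.24  1.23 -0.22]
(array([53.38364058,  0.06275879,  1.87253459]), array([-0.00605691, -0.0002577 ,  0.00104282]))
```

View pics/scene4c.png

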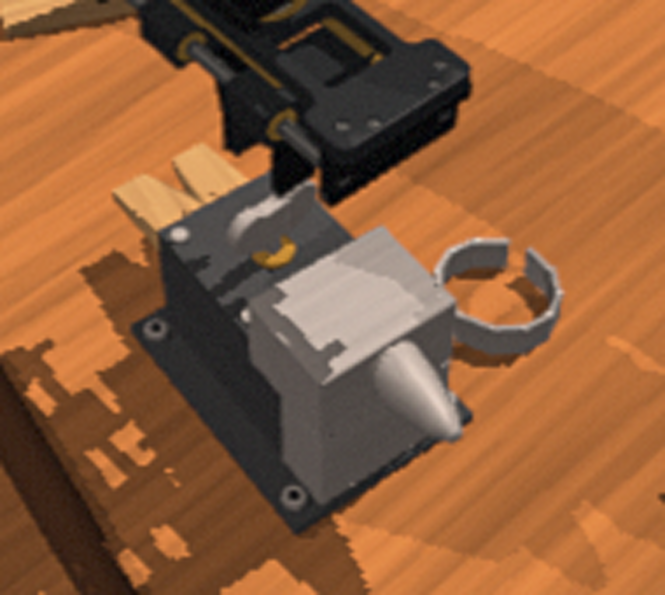

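Fingers (tips at crop (230,150) and (293,190)) straddle the wing line at (270,215), with the anvil clear. Descending.

arm_command:
  targets:
    - [180,0,0,2,-0.005,0,0]
    - [180,10,0,2,-0.005,0,0]
    - [180,20,0,2,-0.005,0,0]
    - [180,30,0,2,-0.005,0,0]
    - [180,40,0,2,-0.005,0,0]
    - [180,47,0,2,-0.005,0,0]
    - [180,53,0,2,-0.005,0,0]
    - [180,53,0,2,-0.005,0,0]

```text
time: 8.2
ee_pos: [0.6076, -0.0456, 0.0977]
eef_rot: [0.015, 0.707, -0.017, 0.706]
ft_force: [-0.4, -0.5, -0.5]
width: 0.0255
```

```bash
python3 - <<'E'
from h import *
import cv2
stat()
a=camera("scene"); cv2.imwrite("pics/scene5c.png",cv2.resize(a[220:390,230:420,::-1],None,fx=3.5,fy=3.5,interpolation=cv2.INTER_CUBIC))
E
```

```text
t 8.2 tcp hold [ 2.  -0.2] z 97.7 xaxis [-0.001 -0.002 -1.   ] jawyaw -0.045 w 0.0255 F [-0.4 -0.5 -0.5] M [-0.038 -0.096 -0.021] q [ 0.45  0.46 -0.58  1.62  0.27  1.14 -0.24]
```

View pics/scene5c.png

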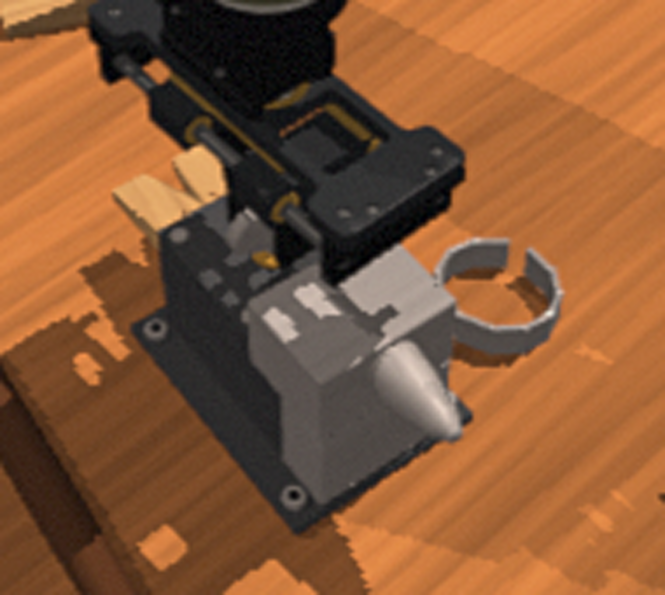

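The blade is between the fingers (crop (240,225)) with no contact. Closing.

arm_command:
  targets:
    - [255,0,0,0,0,0,0]
    - [255,0,0,0,0,0,0]
    - [255,0,0,0,0,0,0]
    - [255,0,0,0,0,0,0]
  newtons: 50

```text
time: 8.65
ee_pos: [0.6087, -0.0456, 0.0991]
eef_rot: [0.015, 0.706, -0.017, 0.707]
ft_force: [3.2, -0.4, 0.2]
width: 0.0085
```

```bash
python3 - <<'E'
from h import *
stat()
E
```

```text
t 8.65 tcp hold [ 3.1 -0.1] z 99.1 xaxis [ 0.001 -0.002 -1.   ] jawyaw -0.045 w 0.0085 F [ 3.2 -0.4  0.2] M [ 0.023 -0.72  -0.003] q [ 0.45  0.46 -0.58  1.62  0.27  1.14 -0.24]
```

arm_command:
  targets:
    - [255,0,0,1,0.03,0,0]
    - [255,0,0,1,0.06,0,0]
    - [255,0,0,1,0.1,0,0]
    - [255,0,0,1,0.14,0,0]

```text
time: 9.05
ee_pos: [0.6087, -0.0456, 0.099]
eef_rot: [0.065, 0.704, -0.067, 0.704]
ft_force: [-1.7, -1.1, 5.8]
width: 0.0087
```

```bash
python3 - <<'E'
from h import *
stat()
E
```

```text
t 9.05 tcp hold [ 3.2 -0.1] z 99.0 xaxis [-0.001 -0.002 -1.   ] jawyaw -0.188 w 0.0087 F [-1.7 -1.1  5.8] M [-0.14   0.599  0.206] q [ 0.43  0.45 -0.55  1.62  0.26  1.14 -0.37]
```

arm_command:
  targets:
    - [255,0,0,0,0.04,0,0]
    - [255,0,0,0,0.08,0,0]
    - [255,0,0,0,0.12,0,0]
    - [255,0,0,0,0.16,0,0]

```text
time: 9.45
ee_pos: [0.6087, -0.0456, 0.099]
eef_rot: [0.122, 0.697, -0.123, 0.696]
ft_force: [-3.1, -0.3, 5.1]
width: 0.0087
```

```bash
python3 - <<'E'
from h import *
stat()
E
```

```text
t 9.45 tcp hold [ 3.2 -0.1] z 99.0 xaxis [-0.001 -0.002 -1.   ] jawyaw -0.348 w 0.0087 F [-3.1 -0.3  5.1] M [-0.046  0.558  0.335] q [ 0.41  0.45 -0.53  1.62  0.24  1.14 -0.52]
```

arm_command:
  targets:
    - [255,0,0,0,0.04,0,0]
    - [255,0,0,0,0.08,0,0]
    - [255,0,0,0,0.12,0,0]
    - [255,0,0,0,0.12,0,0]

```text
time: 9.85
ee_pos: [0.6088, -0.0457, 0.0991]
eef_rot: [0.163, 0.688, -0.164, 0.688]
ft_force: [-3.6, -0.3, 5.9]
width: 0.0083
```

```bash
python3 - <<'E'
from h import *
stat()
import cv2
a=camera("scene"); cv2.imwrite("pics/scene6c.png",cv2.resize(a[220:390,230:420,::-1],None,fx=3.5,fy=3.5,interpolation=cv2.INTER_CUBIC))
E
```

```text
t 9.85 tcp hold [ 3.2 -0.1] z 99.1 xaxis [-0.001 -0.002 -1.   ] jawyaw -0.467 w 0.0083 F [-3.6 -0.3  5.9] M [-0.145  0.845  0.026] q [ 0.4   0.44 -0.5   1.62  0.23  1.13 -0.63]
```

View pics/scene6c.png

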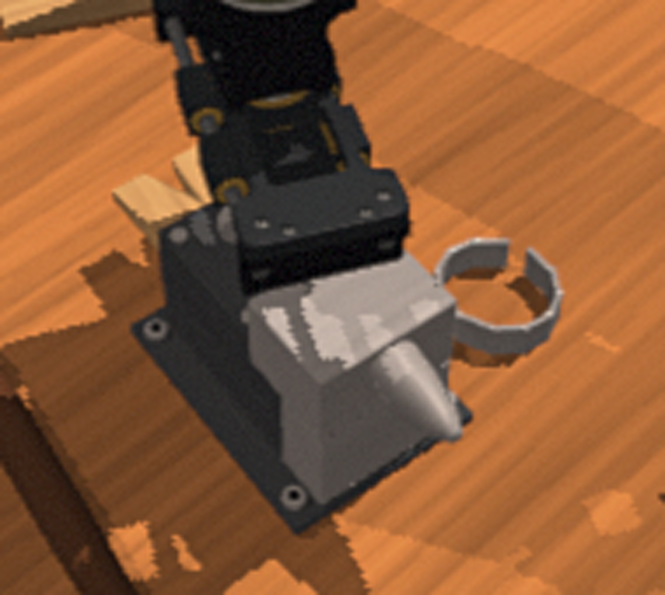

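arm_command:
  targets:
    - [255,0,0,0,0.04,0,0]
    - [255,0,0,0,0.08,0,0]
    - [255,0,0,0,0.12,0,0]

```text
time: 10.2
ee_pos: [0.6088, -0.0457, 0.0991]
eef_rot: [0.204, 0.677, -0.205, 0.677]
ft_force: [-2.5, -0.4, 6.1]
width: 0.0084
```

```bash
python3 -c "
from h import *
stat()"
```

```text
t 10.2 tcp hold [ 3.2 -0.1] z 99.1 xaxis [-0.001 -0.002 -1.   ] jawyaw -0.586 w 0.0084 F [-2.5 -0.4  6.1] M [-0.094  0.727  0.227] q [ 0.38  0.44 -0.48  1.62  0.22  1.13 -0.75]
```

arm_command:
  targets:
    - [255,0,0,0,0.04,0,0]
    - [255,0,0,0,0.08,0,0]

```text
time: 10.4
ee_pos: [0.6088, -0.0457, 0.099]
eef_rot: [0.23, 0.668, -0.232, 0.668]
ft_force: [-3.4, 0.0, 6.0]
width: 0.0084
```

```bash
python3 -c "
from h import *
stat()"
```

```text
t 10.4 tcp hold [ 3.2 -0.1] z 99.0 xaxis [-0.001 -0.002 -1.   ] jawyaw -0.666 w 0.0084 F [-3.4  0.   6. ] M [-0.05   0.791  0.25 ] q [ 0.37  0.44 -0.47  1.62  0.22  1.13 -0.82]
```

arm_command:
  targets:
    - [255,0,0,0,0.04,0,0]
    - [255,0,0,0,0.08,0,0]

```text
time: 10.6
ee_pos: [0.6088, -0.0457, 0.099]
eef_rot: [0.257, 0.658, -0.259, 0.658]
ft_force: [-2.3, 1.0, 5.6]
width: 0.0087
```

```bash
python3 -c "
from h import *
stat()"
```

```text
t 10.6 tcp hold [ 3.2 -0.1] z 99.0 xaxis [-0.001 -0.002 -1.   ] jawyaw -0.746 w 0.0087 F [-2.3  1.   5.6] M [-0.105  0.799  0.249] q [ 0.36  0.44 -0.46  1.63  0.21  1.13 -0.9 ]
```

arm_command:
  targets:
    - [255,0,0,0,0.04,0,0]
    - [255,0,0,0,0.08,0,0]

```text
time: 10.8
ee_pos: [0.6088, -0.0457, 0.0991]
eef_rot: [0.283, 0.647, -0.285, 0.648]
ft_force: [-2.4, -0.8, 5.3]
width: 0.0087
```

```bash
python3 -c "
from h import *
stat()"
```

```text
t 10.8 tcp hold [ 3.3 -0.1] z 99.1 xaxis [-0.001 -0.002 -1.   ] jawyaw -0.826 w 0.0087 F [-2.4 -0.8  5.3] M [-0.084  0.775  0.283] q [ 0.35  0.43 -0.44  1.63  0.2   1.13 -0.97]
```

arm_command:
  targets:
    - [255,0,0,0,0.04,0,0]
    - [255,0,0,0,0.08,0,0]
    - [255,0,0,0,0.12,0,0]

```text
time: 11.1
ee_pos: [0.6088, -0.0457, 0.0991]
eef_rot: [0.321, 0.629, -0.323, 0.63]
ft_force: [-2.9, -1.6, 5.5]
width: 0.0089
```

```bash
python3 -c "
from h import *
stat()"
```

```text
t 11.1 tcp hold [ 3.2 -0.1] z 99.1 xaxis [-0.001 -0.002 -1.   ] jawyaw -0.946 w 0.0089 F [-2.9 -1.6  5.5] M [-0.111  0.783  0.296] q [ 0.33  0.43 -0.42  1.63  0.19  1.13 -1.08]
```

arm_command:
  targets:
    - [255,0,0,0,0.04,0,0]
    - [255,0,0,0,0.08,0,0]
    - [255,0,0,0,0.12,0,0]

```text
time: 11.4
ee_pos: [0.6088, -0.0457, 0.0991]
eef_rot: [0.359, 0.609, -0.36, 0.609]
ft_force: [-3.8, -0.8, 5.2]
width: 0.0086
```

```bash
python3 -c "
from h import *
stat()"
```

```text
t 11.4 tcp hold [ 3.3 -0.1] z 99.1 xaxis [-0.001 -0.002 -1.   ] jawyaw -1.066 w 0.0086 F [-3.8 -0.8  5.2] M [-0.008  0.784  0.246] q [ 0.32  0.43 -0.4   1.63  0.18  1.12 -1.2 ]
```

arm_command:
  targets:
    - [255,0,0,0,0.04,0,0]
    - [255,0,0,0,0.08,0,0]
    - [255,0,0,0,0.12,0,0]

```text
time: 11.7
ee_pos: [0.6088, -0.0457, 0.099]
eef_rot: [0.394, 0.586, -0.396, 0.587]
ft_force: [-3.2, -1.4, 5.5]
width: 0.0086
```

```bash
python3 -c "
from h import *
stat()"
```

```text
t 11.7 tcp hold [ 3.2 -0.2] z 99.0 xaxis [-0.001 -0.002 -1.   ] jawyaw -1.186 w 0.0086 F [-3.2 -1.4  5.5] M [-0.071  0.728  0.29 ] q [ 0.3   0.42 -0.38  1.63  0.17  1.12 -1.31]
```

arm_command:
  targets:
    - [255,0,0,0,0.04,0,0]
    - [255,0,0,0,0.08,0,0]
    - [255,0,0,0,0.12,0,0]

```text
time: 12.0
ee_pos: [0.6088, -0.0457, 0.0991]
eef_rot: [0.429, 0.561, -0.431, 0.562]
ft_force: [-3.3, -0.4, 5.9]
width: 0.0084
```

```bash
python3 -c "
from h import *
stat()"
```

```text
t 12.0 tcp hold [ 3.3 -0.2] z 99.1 xaxis [-0.001 -0.002 -1.   ] jawyaw -1.306 w 0.0084 F [-3.3 -0.4  5.9] M [0.007 0.739 0.307] q [ 0.29  0.42 -0.36  1.63  0.16  1.12 -1.42]
```

arm_command:
  targets:
    - [255,0,0,0,0.04,0,0]
    - [255,0,0,0,0.08,0,0]
    - [255,0,0,0,0.12,0,0]

```text
time: 12.3
ee_pos: [0.6088, -0.0457, 0.099]
eef_rot: [0.462, 0.534, -0.463, 0.535]
ft_force: [-4.0, -0.8, 5.7]
width: 0.0081
```

```bash
python3 -c "
from h import *
stat()"
```

```text
t 12.3 tcp hold [ 3.3 -0.2] z 99.0 xaxis [-0.001 -0.002 -1.   ] jawyaw -1.426 w 0.0081 F [-4.  -0.8  5.7] M [-0.001  0.828  0.254] q [ 0.27  0.42 -0.34  1.63  0.15  1.12 -1.54]
```

arm_command:
  targets:
    - [255,0,0,0,0.04,0,0]
    - [255,0,0,0,0.08,0,0]
    - [255,0,0,0,0.12,0,0]

```text
time: 12.6
ee_pos: [0.6088, -0.0457, 0.099]
eef_rot: [0.493, 0.506, -0.495, 0.506]
ft_force: [-3.3, -1.1, 5.7]
width: 0.0087
```

```bash
python3 -c "
from h import *
stat()"
```

```text
t 12.6 tcp hold [ 3.2 -0.2] z 99.0 xaxis [-0.001 -0.002 -1.   ] jawyaw -1.547 w 0.0087 F [-3.3 -1.1  5.7] M [-0.002  0.753  0.287] q [ 0.25  0.42 -0.32  1.63  0.14  1.12 -1.65]
```

arm_command:
  targets:
    - [255,0,0,0,0.04,0,0]
    - [255,0,0,0,0.08,0,0]
    - [255,0,0,0,0.12,0,0]

```text
time: 12.9
ee_pos: [0.6088, -0.0457, 0.099]
eef_rot: [-0.523, -0.475, 0.524, -0.476]
ft_force: [-3.0, -0.6, 5.8]
width: 0.0087
```

```bash
python3 -c "
from h import *
stat()"
```

```text
t 12.9 tcp hold [ 3.2 -0.2] z 99.0 xaxis [-0.001 -0.002 -1.   ] jawyaw -1.666 w 0.0087 F [-3.  -0.6  5.8] M [-0.031  0.772  0.273] q [ 0.24  0.41 -0.3   1.63  0.14  1.12 -1.76]
```

arm_command:
  targets:
    - [255,0,0,0,0.04,0,0]
    - [255,0,0,0,0.08,0,0]
    - [255,0,0,0,0.12,0,0]

```text
time: 13.2
ee_pos: [0.6088, -0.0458, 0.099]
eef_rot: [-0.55, -0.443, 0.552, -0.444]
ft_force: [-2.8, -0.5, 5.7]
width: 0.0085
```

```bash
python3 -c "
from h import *
stat()"
```

```text
t 13.2 tcp hold [ 3.2 -0.3] z 99.0 xaxis [-0.001 -0.002 -1.   ] jawyaw -1.787 w 0.0085 F [-2.8 -0.5  5.7] M [-0.016  0.773  0.296] q [ 0.22  0.41 -0.28  1.63  0.13  1.12 -1.88]
```

arm_command:
  targets:
    - [255,0,0,0,0.04,0,0]
    - [255,0,0,0,0.08,0,0]
    - [255,0,0,0,0.12,0,0]

```text
time: 13.5
ee_pos: [0.6088, -0.0458, 0.099]
eef_rot: [-0.576, -0.409, 0.577, -0.41]
ft_force: [-3.1, -2.0, 5.5]
width: 0.0086
```

```bash
python3 -c "
from h import *
stat()"
```

```text
t 13.5 tcp hold [ 3.2 -0.3] z 99.0 xaxis [-0.001 -0.002 -1.   ] jawyaw -1.907 w 0.0086 F [-3.1 -2.   5.5] M [-0.02   0.824  0.274] q [ 0.21  0.41 -0.26  1.63  0.12  1.11 -1.99]
```

arm_command:
  targets:
    - [255,0,0,0,0.04,0,0]
    - [255,0,0,0,0.08,0,0]
    - [255,0,0,0,0.12,0,0]

```text
time: 13.8
ee_pos: [0.6088, -0.0458, 0.099]
eef_rot: [-0.599, -0.374, 0.601, -0.375]
ft_force: [-3.0, -1.3, 5.8]
width: 0.0085
```

```bash
python3 -c "
from h import *
stat()"
```

```text
t 13.8 tcp hold [ 3.2 -0.2] z 99.0 xaxis [-0.001 -0.002 -1.   ] jawyaw -2.027 w 0.0085 F [-3.  -1.3  5.8] M [-0.041  0.814  0.233] q [ 0.19  0.41 -0.24  1.64  0.11  1.11 -2.11]
```

arm_command:
  targets:
    - [255,0,0,0,0.04,0,0]
    - [255,0,0,0,0.08,0,0]
    - [255,0,0,0,0.12,0,0]

```text
time: 14.1
ee_pos: [0.6088, -0.0459, 0.099]
eef_rot: [-0.621, -0.337, 0.622, -0.338]
ft_force: [-2.5, -1.4, 4.7]
width: 0.0088
```

```bash
python3 -c "
from h import *
stat()"
```

```text
t 14.1 tcp hold [ 3.2 -0.3] z 99.0 xaxis [-0.001 -0.002 -1.   ] jawyaw -2.147 w 0.0088 F [-2.5 -1.4  4.7] M [-0.065  0.773  0.276] q [ 0.18  0.41 -0.22  1.64  0.1   1.11 -2.22]
```

arm_command:
  targets:
    - [255,0,0,0,0.04,0,0]
    - [255,0,0,0,0.08,0,0]
    - [255,0,0,0,0.12,0,0]

```text
time: 14.4
ee_pos: [0.6088, -0.0458, 0.099]
eef_rot: [-0.64, -0.299, 0.641, -0.3]
ft_force: [-3.6, -0.9, 5.1]
width: 0.009
```

```bash
python3 -c "
from h import *
stat()"
```

```text
t 14.4 tcp hold [ 3.2 -0.3] z 99.0 xaxis [-0.001 -0.002 -1.   ] jawyaw -2.266 w 0.009 F [-3.6 -0.9  5.1] M [-0.015  0.857  0.337] q [ 0.16  0.4  -0.2   1.64  0.09  1.11 -2.33]
```

arm_command:
  targets:
    - [255,0,0,0,0.04,0,0]
    - [255,0,0,0,0.08,0,0]

```text
time: 14.6
ee_pos: [0.6087, -0.0458, 0.099]
eef_rot: [-0.651, -0.273, 0.653, -0.274]
ft_force: [-4.0, -0.5, 5.4]
width: 0.0082
```

```bash
python3 -c "
from h import *
stat()"
```

```text
t 14.6 tcp hold [ 3.2 -0.3] z 99.0 xaxis [-0.001 -0.002 -1.   ] jawyaw -2.346 w 0.0082 F [-4.  -0.5  5.4] M [0.018 0.791 0.394] q [ 0.15  0.4  -0.19  1.64  0.08  1.11 -2.41]
```

arm_command:
  targets:
    - [255,0,0,0,0.04,0,0]

```text
time: 14.7
ee_pos: [0.6088, -0.0458, 0.099]
eef_rot: [-0.657, -0.26, 0.658, -0.261]
ft_force: [-4.0, -1.2, 6.2]
width: 0.0086
```

```bash
python3 -c "
from h import *
stat()"
```

```text
t 14.7 tcp hold [ 3.2 -0.3] z 99.0 xaxis [-0.001 -0.002 -1.   ] jawyaw -2.386 w 0.0086 F [-4.  -1.2  6.2] M [-0.014  0.891  0.308] q [ 0.15  0.4  -0.18  1.64  0.08  1.11 -2.45]
```

It started to bite at a jaw yaw of about -2.1 to -2.2. The last joint is near its range end, so I let go, lift, turn back half a turn and regrasp.

arm_command:
  targets:
    - [180,0,0,0,0,0,0]
    - [180,0,0,0,0,0,0]
    - [180,0,0,0,0,0,0]
    - [180,-20,0,0,0,0,0]
    - [180,-45,0,0,0,0,0]
    - [180,-45,0,0,0,0,0]

```text
time: 15.3
ee_pos: [0.611, -0.0455, 0.1471]
eef_rot: [0.658, 0.26, -0.656, 0.263]
ft_force: [0.3, 0.8, 0.7]
width: 0.0252
```

arm_command:
  targets:
    - [180,0,0,0,-0.14,0,0]
    - [180,0,0,0,-0.28,0,0]
    - [180,0,0,0,-0.42,0,0]
    - [180,0,0,0,-0.56,0,0]
    - [180,0,0,0,-0.7,0,0]
    - [180,0,0,0,-0.84,0,0]
    - [180,0,0,0,-0.98,0,0]
    - [180,0,0,0,-1.12,0,0]
    - [180,0,0,0,-1.26,0,0]
    - [180,0,0,0,-1.4,0,0]

```text
time: 16.3
ee_pos: [0.6088, -0.0456, 0.1429]
eef_rot: [0.332, 0.624, -0.333, 0.624]
ft_force: [-0.8, 0.0, 0.4]
width: 0.0256
```

arm_command:
  targets:
    - [180,0,0,0,-0.14,0,0]
    - [180,0,0,0,-0.28,0,0]
    - [180,0,0,0,-0.42,0,0]
    - [180,0,0,0,-0.56,0,0]
    - [180,0,0,0,-0.7,0,0]
    - [180,0,0,0,-0.84,0,0]
    - [180,0,0,0,-0.98,0,0]
    - [180,0,0,0,-1.12,0,0]
    - [180,0,0,0,-1.26,0,0]
    - [180,0,0,0,-1.4,0,0]

```text
time: 17.3
ee_pos: [0.6088, -0.0455, 0.143]
eef_rot: [-0.148, 0.692, 0.147, 0.691]
ft_force: [-0.1, -0.3, -0.5]
width: 0.0259
```

```bash
python3 - <<'E'
from h import *
import cv2
st=stat(); print(goal(np.array([.6088,-.0457,.144]),-2.386+np.pi))
E
```

```text
t 17.3 tcp hold [3.3 0. ] z 143.0 xaxis [-0.001 -0.002 -1.   ] jawyaw 0.421 w 0.0259 F [-0.1 -0.3 -0.5] M [ 0.002 -0.078 -0.01 ] q [ 0.48  0.43 -0.62  1.58  0.26  1.23  0.24]
(array([-1.04285181, -0.12932475, -0.10233802]), array([-0.33446915, -0.00154936,  0.00102349]))
```

arm_command:
  targets:
    - [180,0,0,0,-0.14,0,0]
    - [180,0,0,0,-0.28,0,0]
    - [180,0,0,0,-0.335,0,0]
    - [180,0,0,0,-0.335,0,0]

```text
time: 17.7
ee_pos: [0.6088, -0.0456, 0.143]
eef_rot: [-0.26, 0.658, 0.259, 0.657]
ft_force: [-0.4, 0.3, 0.1]
width: 0.0255
```

```bash
python3 - <<'E'
from h import *
import cv2
stat()
for n in ("scene",):
  a=camera(n); cv2.imwrite("pics/scene7c.png",cv2.resize(a[220:390,230:420,::-1],None,fx=3.5,fy=3.5,interpolation=cv2.INTER_CUBIC))
E
```

```text
t 17.7 tcp hold [ 3.3 -0. ] z 143.0 xaxis [-0.001 -0.002 -1.   ] jawyaw 0.751 w 0.0255 F [-0.4  0.3  0.1] M [ 0.032 -0.146 -0.03 ] q [ 0.53  0.44 -0.68  1.57  0.29  1.23  0.55]
```

View pics/scene7c.png

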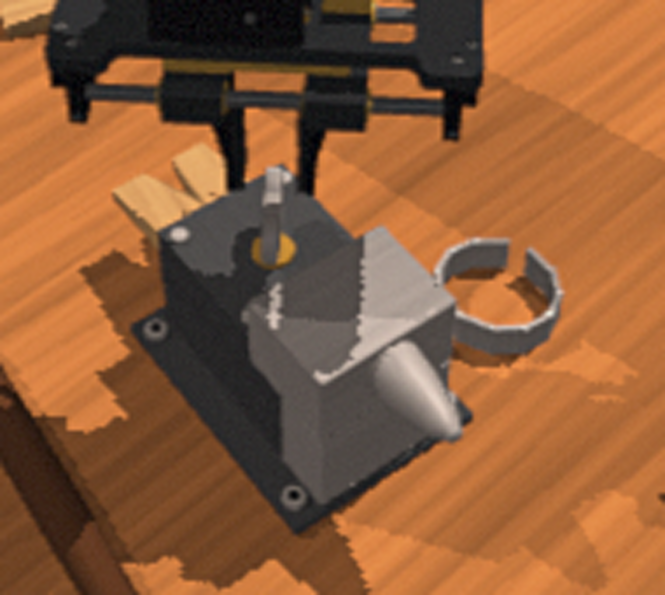

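The blade is edge-on at crop (272,210), squarely between the fingers at (232,150) and (308,150). Descending and gripping.

arm_command:
  targets:
    - [180,12,0,0,0,0,0]
    - [180,24,0,0,0,0,0]
    - [180,36,0,0,0,0,0]
    - [180,45,0,0,0,0,0]
    - [180,45,0,0,0,0,0]
    - [255,45,0,0,0,0,0]
    - [255,45,0,0,0,0,0]
    - [255,45,0,0,0,0,0]
    - [255,45,0,0,0,0,0]

```text
time: 18.65
ee_pos: [0.609, -0.046, 0.0992]
eef_rot: [-0.26, 0.658, 0.258, 0.658]
ft_force: [-3.7, -1.8, 4.5]
width: 0.009
```

```bash
python3 -c "
from h import *
stat()"
```

```text
t 18.65 tcp hold [ 3.5 -0.4] z 99.2 xaxis [-0.    -0.003 -1.   ] jawyaw 0.75 w 0.009 F [-3.7 -1.8  4.5] M [-0.255  0.627  0.227] q [ 0.51  0.48 -0.66  1.62  0.32  1.15  0.53]
```

arm_command:
  targets:
    - [255,0,0,0,0.04,0,0]
    - [255,0,0,0,0.07,0,0]

```text
time: 18.85
ee_pos: [0.609, -0.0461, 0.0992]
eef_rot: [-0.236, 0.667, 0.234, 0.666]
ft_force: [-4.1, -2.4, 5.9]
width: 0.0083
```

```bash
python3 -c "
from h import *
stat()"
```

```text
t 18.85 tcp hold [ 3.5 -0.5] z 99.2 xaxis [-0.    -0.003 -1.   ] jawyaw 0.678 w 0.0083 F [-4.1 -2.4  5.9] M [-0.407  0.733  0.375] q [ 0.51  0.48 -0.65  1.62  0.31  1.15  0.46]
```

arm_command:
  targets:
    - [255,0,0,0,0.025,0,0]
    - [255,0,0,0,0.05,0,0]

```text
time: 19.05
ee_pos: [0.609, -0.0461, 0.0992]
eef_rot: [-0.22, 0.673, 0.218, 0.672]
ft_force: [-4.0, -2.9, 5.6]
width: 0.0088
```

```bash
python3 -c "
from h import *
stat()"
```

```text
t 19.05 tcp hold [ 3.5 -0.5] z 99.2 xaxis [-0.    -0.003 -1.   ] jawyaw 0.629 w 0.0088 F [-4.  -2.9  5.6] M [-0.374  0.738  0.445] q [ 0.5   0.47 -0.64  1.62  0.31  1.15  0.41]
```

arm_command:
  targets:
    - [255,0,0,0,0.025,0,0]
    - [255,0,0,0,0.05,0,0]

```text
time: 19.25
ee_pos: [0.609, -0.0461, 0.0992]
eef_rot: [-0.203, 0.678, 0.201, 0.677]
ft_force: [-3.6, -2.3, 6.0]
width: 0.0087
```

```bash
python3 -c "
from h import *
stat()"
```

```text
t 19.25 tcp hold [ 3.4 -0.5] z 99.2 xaxis [-0.    -0.003 -1.   ] jawyaw 0.579 w 0.0087 F [-3.6 -2.3  6. ] M [-0.448  0.742  0.41 ] q [ 0.49  0.47 -0.63  1.62  0.3   1.15  0.37]
```

The torque is 0.41 N m, 0.14 above the loose mean of 0.272 and about 0.5 rad past the bite. I stop here and release.

arm_command:
  targets:
    - [180,0,0,0,0,0,0]
    - [180,0,0,0,0,0,0]
    - [180,0,0,0,0,0,0]
    - [180,-15,0,0,0,0,0]
    - [180,-30,0,0,0,0,0]
    - [180,-60,0,0,0,0,0]
    - [180,-100,0,0,0,0,0]
    - [180,-140,0,0,0,0,0]

```text
time: 20.05
ee_pos: [0.609, -0.0451, 0.2417]
eef_rot: [-0.203, 0.677, 0.202, 0.678]
ft_force: [0.3, -0.5, 0.4]
width: 0.0256
```

```bash
python3 -c "
from h import *
stat(); print(goal(hw(-320,60,250),.59))"
```

```text
t 20.05 tcp hold [3.3 0.5] z 241.7 xaxis [ 0.001 -0.002 -1.   ] jawyaw 0.58 w 0.0256 F [ 0.3 -0.5  0.4] M [ 0.    -0.234  0.019] q [ 0.51  0.36 -0.66  1.45  0.23  1.41  0.42]
(array([  -8.82142637,  252.85788382, -210.11902083]), array([-0.00961071, -0.00022501,  0.00214277]))
```

Moving back toward the base to clear the view for a last check.

arm_command:
  targets:
    - [180,-9,40,-30,0,0,0]
    - [180,-9,80,-65,0,0,0]
    - [180,-9,120,-100,0,0,0]
    - [180,-9,160,-130,0,0,0]
    - [180,-9,200,-165,0,0,0]
    - [180,-9,230,-190,0,0,0]
    - [180,-9,230,-190,0,0,0]
    - [180,-9,230,-190,0,0,0]

```text
time: 20.85
ee_pos: [0.3243, 0.0432, 0.2492]
eef_rot: [-0.205, 0.676, 0.2, 0.678]
ft_force: [1.4, 0.1, 0.4]
width: 0.0258
```

```bash
python3 - <<'E'
from h import *
import cv2
stat()
a=camera("top"); cv2.imwrite("pics/top8c.png",cv2.resize(a[90:270,300:510,::-1],None,fx=3.3,fy=3.3,interpolation=cv2.INTER_CUBIC))
a=camera("scene"); cv2.imwrite("pics/scene8c.png",cv2.resize(a[240:390,240:410,::-1],None,fx=4,fy=4,interpolation=cv2.INTER_CUBIC))
E
```

```text
t 20.85 tcp hold [-289.6   55.6] z 249.2 xaxis [ 0.005 -0.005 -1.   ] jawyaw 0.581 w 0.0258 F [1.4 0.1 0.4] M [ 0.062 -0.153 -0.021] q [ 0.62 -0.42 -0.66  2.06 -0.25  1.42  0.62]
```

View pics/top8c.png

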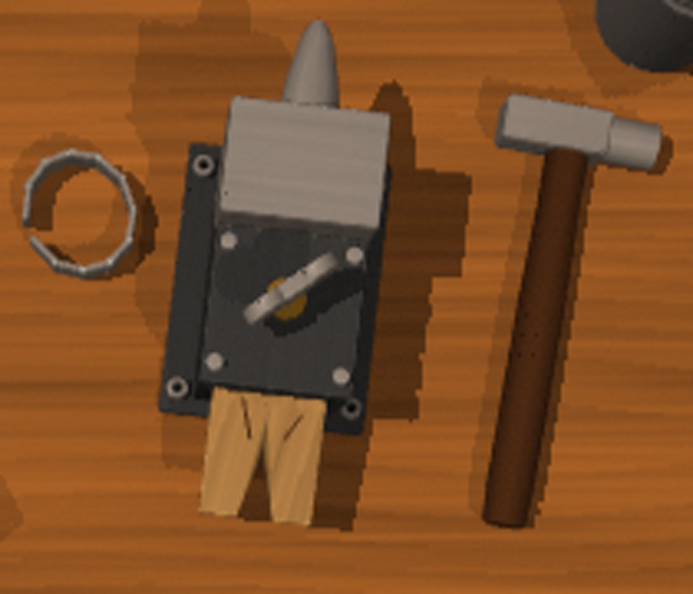

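View pics/scene8c.png

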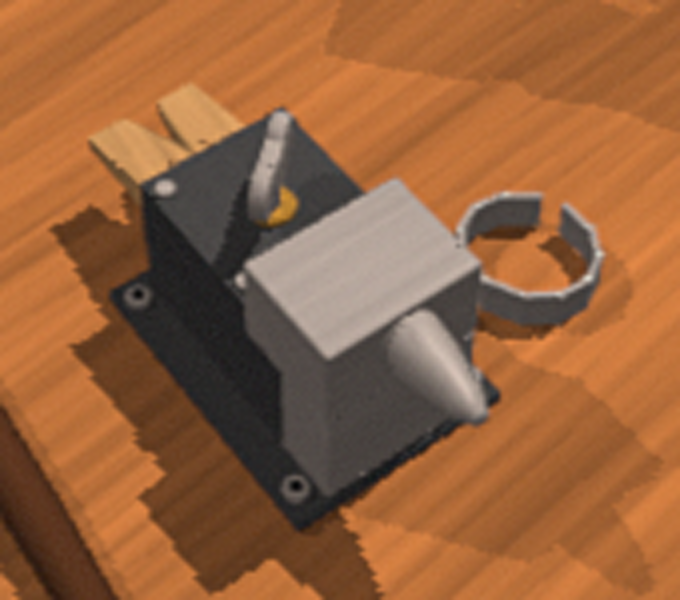

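```bash
python3 - <<'E'
from h import *
a=back("top",T(250,315),.12);b=back("top",T(334,260),.12);d=a-b
print("wing x yaw",np.arctan2(d[1],d[0])-np.pi/2)
print(close_job())
E
```

```text
wing x yaw 0.578080590378935
the job is handed in; nothing more can be done
None
```

I pushed the pin home, tightened the wing screw to what should be the right hold, and handed the job in at about 21 s. No verdict was reported.

- **Pin:** I eased it in with both fingertips on the prongs, with at most about 13 N along the slot. Its front end then measured about -110 mm in the holder's frame in both cameras, which is the home position. The last pictures show it unmoved there.
- **Wing screw:** I turned it clockwise about 2.5 rad in two grips, regrasping once because the last joint was near its range end. I stopped at 0.41 N m, against about 0.27 N m when loose.
- **Tightness estimate:** That is 0.14 N m above loose, or about 0.5 rad past the bite, which should be roughly 27 N on the wood. I could not measure the foot's force directly. Single torque readings scattered by about 0.04 N m, so the bite point is known to about 0.1 rad.
- **Last checks:** The wing sits at 0.578 rad in the top picture, and the jaw read 0.579 rad at release, so there was no slip or spring-back. The hammer and cuff look unmoved, I saw no sign of contact with the anvil, and the open gripper is well clear of everything.

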